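Seat a metering knob by feel, back off four clicks, open the shut-off

TASK

Set the gas trickle on the drying stand. With the shut-off lever still shut, turn the round metering knob clockwise until it comes up gently against its stop (do not force the valve seat), then turn it back four clicks. Then swing the shut-off lever all the way open, in line with the pipe, and leave everything else where it stands.

Things in the scene. Friction and masses are not known exactly. Their poses are not given: they have to be found in the camera images.
- drying_stand: Gas drying stand, fixed. Base plate 165 (x) x 290 (y) x 8 mm; steel gas cartridge lying along the back, top 60 mm above the table; valve block 34 x 150 mm, top at 48 mm, along the front; nozzle to +y over a glass dish. Origin: centre of the plate's underside; x to the back, y towards the nozzle. Shut-off axis at (-8, -72) mm, knob axis at (-8, 22) mm. The knob's top is the highest point.
- knob: The round metering knob: dark fluted steel cylinder 38 mm in diameter, 30 mm tall (70 to 100 mm above the table), index line on its top, on a knurled brass collar of 37 mm diameter. Turns about the vertical: clockwise seen from above closes, anticlockwise opens. Origin: on its axis, 69 mm above the table. The frame turns with it: z up, x along the index line.
- knob_grip (a point): Point on the knob's axis at mid height, 85 mm above the table. Clicks every 20 degrees (0.349 rad), taking up to 0.14 N m; left between clicks it slips into the nearest. Starts 1 to 3 clicks open, opens to 6. The closing stop is the zero click; no mark shows it and it differs each time. It yields about 0.07 rad at 0.25 N m; 0.2 to 0.3 N m tells it from a click, over 0.45 spoils the seat.
- shutoff (a joint): Angle of the shut-off lever about its vertical axis: 0 to 0.12 rad shut, the lever pointing to the front across the block (-x of the stand); 1.571 rad fully open at its stop, in line with the block, pointing to -y of the stand. Grows anticlockwise seen from above. Stays where it is left; takes about 2 N at the grip.
- shutoff_axis (a point): Point on the lever's vertical turning axis at the lever's mid height, 67 mm above the table. Fixed to the stand, axes as the stand's.
- shutoff_tip (a point): Middle of the lever's free end, 60 mm from its axis, 67 mm above the table; x points along the lever back to its axis. The outer 34 mm of the lever are a dark rubber grip 12 mm wide and 14 mm tall (60 to 74 mm above the table).
- vial_white: Small vial with a white cap, 24 mm in diameter, 32 mm tall, loose on the stand's plate in front of the block. Origin: centre of its underside. Bystander.
- mini_driver: Short grey trimming screwdriver, 40 x 10 x 10 mm, lying loose on the stand's plate in front of the block. Origin: centre of its underside. Bystander.
- marker_black: Felt marker with a black cap, 120 x 13 x 14 mm, lying on the table to the left of the stand. Origin: centre of its underside. Bystander.
- marker_red: Felt marker with a red cap, 120 x 13 x 14 mm, lying on the table to the left of the stand. Origin: centre of its underside. Bystander.
- wash_vial: Squat white plastic jar with a red ribbed cap, 44 mm in diameter, 48 mm tall, standing on the table to the right of the stand. Origin: centre of its underside. Bystander.

How it is judged:
By the outcome, as a careful person would: the job done as asked, in the order asked, and still so for the second after the job is handed in, with the robot touching nothing.
It also fails if it takes over 69 s, if anything falls off the work surface, if the arm or the gripper's body presses on something with over 40 N, if the wrist force passes 120 N, or if a joint passes its speed limit or range.

ROBOT

A 7-joint arm with a two-finger parallel gripper is mounted at the origin on a cart in front of the work surface, level with it; the furniture and walls round the work are solid. World frame = base frame: x ahead of the robot, y to its left, z up, the work surface at z = 0. Lengths are in m, angles in rad, forces in N, time in s.
With the tool pointing down it reaches from about 0.35 to 0.9 m from the base axis. Payload 8.1 kg.
Tool frame: the origin (TCP) lies midway between the tips of the shut fingers; the grasp point (between the pads) lies 19 mm behind it; x points along the fingers, z is the direction in which the jaws open and shut, and the axes are right-handed (so a half turn about x gives the same grasp; the last joint's range is limited). The gripper opens to 92 mm and grips with 3 to 60 N. Pads are 19 mm wide; open, the fingers measure 130 mm over their backs; the gripper's body (75 mm by 190 mm) begins 47 mm behind the grasp point.
Start: joints at [1.108, 0.434, 0.025, 1.573, -0.012, 1.134, -0.075], TCP at [0.22, -0.585, 0.227] pointing down, gripper open.
Joint ranges: [-2.62, 2.62], [-0.44, 2.09], [-1.27, 1.32], [0.08, 2.57], [-1.32, 4.46], [0.12, 2], [-2.74, 2.74]. Speed limits (rad/s): [2.22, 2.22, 3.01, 3.01, 3.14, 3.14, 3.14].

INTERFACE

Orientations are given as a rotation vector (axis times angle).
In Python, from cell import arm, optics, finder gives the robot as it stands.
- The arm moves only by the tool send_rows, never from a script. Its argument "rows" is a list that holds one entry, the list of rows, each a list of 7 numbers: the shift along the tool's x, y, z in mm, then the turn, a rotation vector about the tool's x, y, z in degrees, then the opening in per cent of the stroke, from 0 (shut) to 100 (fully open). A call has exactly 8 rows; each row is the pose to reach, as a shift and turn from the pose commanded when the call began, along the tool's axes at that moment; what a row does not reach only later rows make up. A row lasts 1/10 s, in which the tool goes at most 50 mm and 8.59 degrees, less where a joint would pass 70% of its speed; a pose out of reach is approached as far as the arm can. A call with a gripper value outside its range is refused whole. The fingers move at their own pace and stop on an object; "grip_force" is the grip in N (left out, the last holds). Time passes only in rows, so rows that repeat a pose let the fingers close, or fill a call up. It gives the time, the measured TCP pose, the force and the opening at its end, in the units of the state.
- arm.observe(): the state, without advancing time (a new reading comes with each control period).
- optics.get_image(name): name is "side" or "top" or "wrist"; returns (picture, depth): 400x640x3 uint8, red, green, blue; 400x640 float32, m along the optical axis (not along the pixel's ray), 0 where there is no reading.
- optics.get_calibration(name): a dict with "camera_matrix" (3x3 intrinsics, pixels), "position" and "orientation" of the camera in the world; the wrist camera has in their place "T_tool_cam" (4x4, takes a point from camera to tool coordinates, whose origin is the TCP and whose axes are the tool frame's). Camera axes: x right, y up, looking along -z (the intrinsics and any distortion apply to the point x, -y, -z); pixel columns grow to the right and rows downward; lengths in m; the calibration is good to about 2 mm. A picture is of the moment at which its call begins: read the wrist's pose just before it. get_calibration takes no time and is no camera call.
- arm.sign_off(): hands the job in, once; it reports no verdict.
Trained networks look in the newest picture that a camera, given by its name, has taken for a name from the list of things; names that differ only in an ending like _2 or _b are one class to them, and where a whole thing is asked for, a point or a joint stands for the part that bears it (a point fixed in the world has none). Each returns a list of dicts, best first, with "confidence" (0 to 1); they miss things now and then, are a little off and sometimes report something else, mostly with a low value. They report only what shows in the picture. A call takes as long as a camera call.
- finder.search_frame(camera, thing): "bbox" ([left, top, width, height] in pixels, round what is visible of it).
- finder.regions_of(camera, thing): "region" (400x640 bool, what is visible of it) and "bbox" ([left, top, width, height] in pixels, round what is visible of it).
- finder.place_of(camera, thing): "xy" ([column, row] in pixels: a listed point, or the origin of a listed thing).
The state is a dict: "clock": time; "joints": joint angles; "dq": joint speeds; "joint_efforts": joint torques, N m; "position": TCP position; "ee_rot": TCP orientation; "force": force on the tool from outside, world axes, zero at the start; "ft_torque": the same for the moment, N m; "width": opening from 0.0 (shut) to 1.0 (fully open).
Only numpy, scipy, OpenCV 4.12 (cv2) and the standard library are available. Lean on these libraries where they do the work, as an engineer would, in place of code of your own. Each camera call takes 0.05 s, during which the arm holds its last target.

## Working session

There is one attempt and no reset: what is moved stays moved. The work goes in short steps, Python scripts to look and compute and a tool call to move; the robot and the scene stay as the last step left them, time stands still between calls to the robot, and variables do not carry over. Pictures are saved under pics/ and viewed, and the job is handed in when it is done.

Besides the shell and the picture viewer there is one more tool, called after ">>>" as name([rows], argument=value, ...), one row to a line, values as JSON. send_rows: Moves the arm, as the interface text tells. Its arguments: {"type":"object","properties":{"rows":{"type":"array"},"grip_force":{"type":"number"}},"required":["rows"]}

```bash
ls; mkdir -p pics
python3 - <<'E'
from cell import arm,optics,finder
import cv2,numpy as np
s=arm.observe()
for k,v in s.items(): print(k,np.round(v,4))
for c in ["side","top"]:
    im,d=optics.get_image(c); cv2.imwrite(f"pics/{c}0.png",im[:,:,::-1])
    np.savez(f"pics/{c}0.npz",im=im,d=d)
    cal=optics.get_calibration(c); print(c,cal)
    for t in ["drying_stand","knob","knob_grip","shutoff_axis","shutoff_tip","vial_white","mini_driver"]:
        r=finder.place_of(c,t); print(c,t,[(np.round(x['xy'],1).tolist(),round(x['confidence'],2)) for x in r[:2]])
print(optics.get_calibration("wrist"))
print(arm.observe()['clock'])
E
```

```text
pics
clock 0.0
joints [ 1.1084  0.4353  0.025   1.5741 -0.0116  1.134  -0.0751]
dq [ 0.0009  0.0004  0.001  -0.0014  0.0014 -0.0004  0.0004]
joint_efforts [ 1.60000e-03 -6.67865e+01  9.86200e-01 -3.14471e+01 -6.05000e-02
  4.29000e-02  2.00000e-04]
position [ 0.2198 -0.5845  0.2259]
ee_rot [ 0.9411  1.3596 -0.9398]
force [-0.1013 -0.308  -0.0213]
ft_torque [ 0.0046 -0.0579 -0.0083]
width 1.003
side {'camera_matrix': array([[440.68552683,   0.        , 322.51516554],
       [  0.        , 440.68552683, 201.07355629],
       [  0.        ,   0.        ,   1.        ]]), 'position': array([0.29110218, 0.84681277, 0.89486914]), 'orientation': array([ 0.13784702, -1.13563706, -2.66580129])}
side drying_stand [([328.8, 208.1], 0.61)]
side knob [([333.0, 196.2], 0.71)]
side knob_grip [([335.6, 189.3], 0.47)]
side shutoff_axis [([338.5, 170.0], 0.72)]
side shutoff_tip [([350.7, 219.0], 0.74)]
side vial_white [([351.3, 218.9], 0.48)]
side mini_driver [([352.8, 204.7], 0.46)]
top {'camera_matrix': array([[476.39311332,   0.        , 316.52027722],
       [  0.        , 476.39311332, 195.092477
[... 337 characters left out ...]
332.1, 212.7], 0.26)]
top shutoff_tip [([352.8, 211.8], 0.58), ([349.2, 193.9], 0.27)]
top vial_white [([315.5, 213.7], 0.57)]
top mini_driver [([328.6, 215.9], 0.35)]
{'camera_matrix': array([[321.592854  ,   0.        , 320.08494724],
       [  0.        , 321.592854  , 195.4927868 ],
       [  0.        ,   0.        ,   1.        ]]), 'T_tool_cam': array([[-8.63789534e-04,  2.61887263e-01, -9.65098086e-01,
        -1.56946965e-01],
       [-7.26658229e-04,  9.65098027e-01,  2.61887898e-01,
         7.01424335e-02],
       [ 9.99999363e-01,  9.27512491e-04, -6.43339040e-04,
        -3.31391108e-04],
       [ 0.00000000e+00,  0.00000000e+00,  0.00000000e+00,
         1.00000000e+00]])}
0.8
```

```bash
cat > h.py <<'E'
import numpy as np,cv2
from scipy.spatial.transform import Rotation as R
def pose(cal,s=None):
    if 'T_tool_cam' in cal:
        T=np.eye(4);T[:3,:3]=R.from_rotvec(s['ee_rot']).as_matrix();T[:3,3]=s['position'];T=T@cal['T_tool_cam'];return T[:3,:3],T[:3,3]
    return R.from_rotvec(cal['orientation']).as_matrix(),cal['position']
def at_z(cal,uv,z,s=None):
    M,p=pose(cal,s);K=cal['camera_matrix']
    r=np.linalg.inv(K)@[uv[0],uv[1],1]; d=M@[r[0],-r[1],-r[2]]
    return p+d*(z-p[2])/d[2]
def proj(cal,P,s=None):
    M,p=pose(cal,s);c=M.T@(np.asarray(P)-p);q=cal['camera_matrix']@[c[0],-c[1],-c[2]];return q[:2]/q[2]
E
python3 - <<'E'
from h import *
from cell import optics
z={"drying_stand":0,"knob":.069,"knob_grip":.085,"shutoff_axis":.067,"shutoff_tip":.067}
D={"top":{"drying_stand":(329.7,192.9),"knob":(321.3,195.3),"knob_grip":(321.1,196.9),"shutoff_axis":(348.2,197),"shutoff_tip":(352.8,211.8)},
"side":{"drying_stand":(328.8,208.1),"knob":(333,196.2),"knob_grip":(335.6,189.3),"shutoff_axis":(338.5,170),"shutoff_tip":(350.7,219)}}
for c in D:
    cal=optics.get_calibration(c)
    for k,v in D[c].items(): print(c,k,at_z(cal,v,z[k]).round(4))
print(R.from_rotvec([ 0.9411,1.3596,-0.9398]).as_matrix().round(3))
a=cv2.imread("pics/top0.png")[120:270,230:430];cv2.imwrite("pics/top0c.png",cv2.resize(a,(800,600),interpolation=cv2.INTER_CUBIC))
a=cv2.imread("pics/side0.png")[120:280,220:433];cv2.imwrite("pics/side0c.png",cv2.resize(a,(800,600),interpolation=cv2.INTER_CUBIC))
E
```

```text
top drying_stand [ 0.4969 -0.0499  0.    ]
top knob [ 0.4834 -0.0194  0.069 ]
top knob_grip [ 0.4769 -0.0184  0.085 ]
top shutoff_axis [ 0.476  -0.1085  0.067 ]
top shutoff_tip [ 0.4266 -0.1223  0.067 ]
side drying_stand [ 0.4977 -0.0302  0.    ]
side knob [ 0.482  -0.0104  0.069 ]
side knob_grip [ 0.478  -0.0223  0.085 ]
side shutoff_axis [ 0.4937 -0.1252  0.067 ]
side shutoff_tip [0.4174 0.0595 0.067 ]
[[-0.001  0.936  0.352]
 [ 0.001  0.352 -0.936]
 [-1.    -0.    -0.002]]
```

View pics/top0c.png

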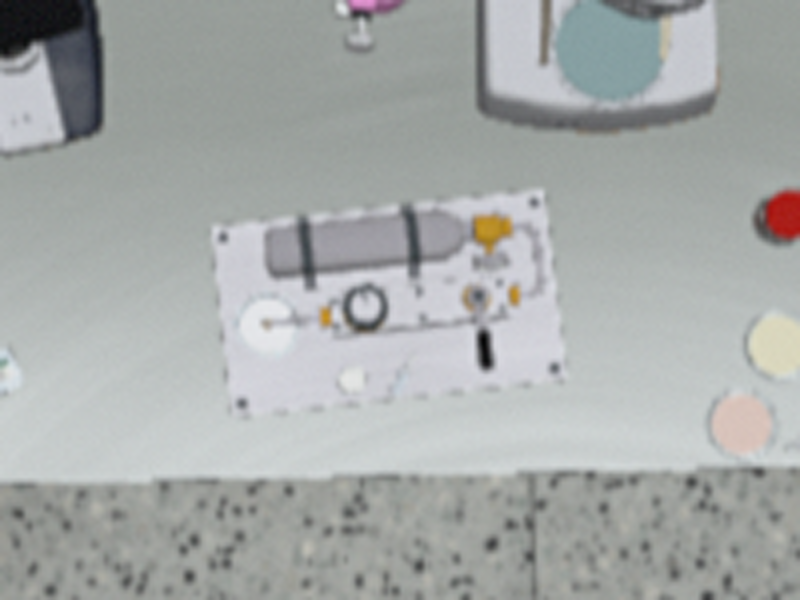

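View pics/side0c.png

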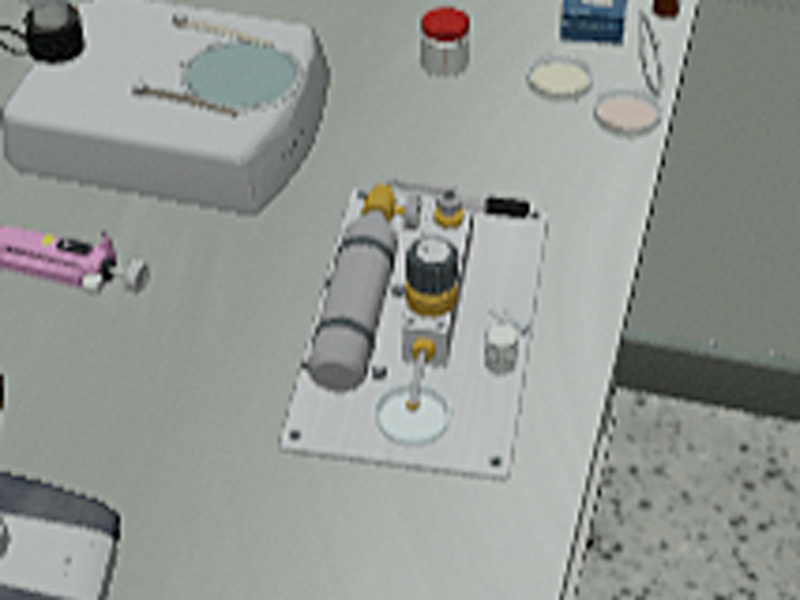

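View pics/side0.png

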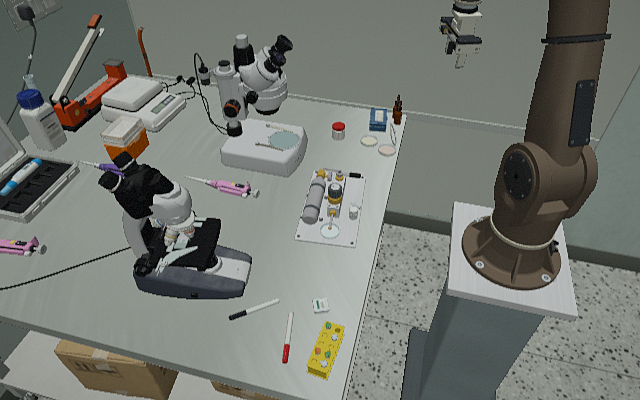

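```bash
cat >> h.py <<'E'
def rel(s,P,Rm):
    """shift mm and rotvec deg in current tool frame to reach P, Rm"""
    R0=R.from_rotvec(s['ee_rot']).as_matrix()
    return (R0.T@(np.asarray(P)-s['position'])*1000).round(1),np.degrees(R.from_matrix(R0.T@Rm).as_rotvec()).round(2)
def down(yaw): # tool y at world angle yaw (rad)
    y=np.array([np.cos(yaw),np.sin(yaw),0]);x=np.array([0,0,-1.]);return np.stack([x,y,np.cross(x,y)],1)
E
python3 - <<'E'
from h import *
from cell import optics,arm
cal=optics.get_calibration("top")
C=np.array([(218,227),(543,190),(563,380),(235,415)])/4+[230,120]
P=np.array([at_z(cal,c,.008) for c in C]);print(P.round(4),P.mean(0))
for i,j in((1,0),(2,3)): 
    d=P[j]-P[i];print(np.degrees(np.arctan2(-d[0],d[1])),np.linalg.norm(d))
s=arm.observe()
print(rel(s,[.475,-.03,.25],down(np.pi/2)))
E
```

```text
[[ 0.5554  0.1049  0.008 ]
 [ 0.5816 -0.1763  0.008 ]
 [ 0.4171 -0.1884  0.008 ]
 [ 0.3933  0.093   0.008 ]] [ 0.48688237 -0.04172212  0.008     ]
5.319456594250991 0.28245263864669334
4.82939631115307 0.2824705952142919
(array([ -23.3,  434. , -429.7]), array([-6.939e+01,  1.000e-02,  0.000e+00]))
```

>>> send_rows([
  [[-3,27,-27,-4.3,0,0,100],[-6,54,-54,-8.6,0,0,100],[-9,81,-80,-13,0,0,100],[-12,108,-107,-17.3,0,0,100],[-15,135,-134,-21.7,0,0,100],[-18,163,-161,-26,0,0,100],[-20,190,-188,-30.3,0,0,100],[-23,217,-215,-34.7,0,0,100]],
])

```text
clock: 1.6
position: [0.3479, -0.3059, 0.25]
ee_rot: [0.472, 1.518, -0.472]
force: [-0.0, 0.1, 0.4]
width: 1.002
```

Run:
```python
from h import *
from cell import optics,arm
s=arm.observe()
print(s['clock'],s['joints'].round(3) if hasattr(s['joints'],'round') else s['joints'],s['position'])
print(rel(s,[.475,-.03,.25],down(np.pi/2)))
```

```text
1.6 [ 0.812  0.165 -0.236  1.9    0.044  1.081 -0.044] [ 0.34790792 -0.30592655  0.25001343]
(array([-1.000e-01,  2.994e+02, -5.160e+01]), array([-3.452e+01,  3.000e-02,  2.000e-02]))
```

>>> send_rows([
  [[0,40,-7,-5,0,0,100],[0,80,-14,-10,0,0,100],[0,120,-21,-15,0,0,100],[0,160,-28,-20,0,0,100],[0,205,-35,-25,0,0,100],[0,250,-43,-30,0,0,100],[0,299,-51,-34.5,0,0,100],[0,299,-51,-34.5,0,0,100]],
])

```text
clock: 2.4
position: [0.4778, -0.0255, 0.2504]
ee_rot: [-0.004, 1.568, 0.009]
force: [0.6, -0.3, 0.2]
width: 1.003
```

```bash
cat > look.py <<'E'
import sys
from h import *
from cell import optics,arm,finder
n=sys.argv[1]
s=arm.observe()
im,d=optics.get_image("wrist");cv2.imwrite(f"pics/{n}.png",im[:,:,::-1])
np.savez(f"pics/{n}.npz",im=im,d=d,pos=s['position'],rot=s['ee_rot'])
cal=optics.get_calibration("wrist")
print(s['clock'],np.round(s['joints'],3),s['position'])
for t,z in (("knob",.069),("knob_grip",.085),("shutoff_axis",.067),("shutoff_tip",.067)):
    if len(sys.argv)>2 and t not in sys.argv[2]: continue
    for x in finder.place_of("wrist",t)[:2]: print(t,np.round(x['xy'],1),round(x['confidence'],2),at_z(cal,x['xy'],z,s).round(4))
E
python3 look.py w1
```

```text
2.4 [ 0.398  0.223 -0.539  1.85   0.125  1.099 -0.178] [ 0.4778226  -0.02549114  0.2503685 ]
knob [322.1 168.3] 0.82 [ 0.4802 -0.0164  0.069 ]
knob_grip [324.3 174. ] 0.71 [ 0.4823 -0.0194  0.085 ]
shutoff_axis [326.2 251.6] 0.66 [ 0.4858 -0.1137  0.067 ]
shutoff_tip [273.1 251.4] 0.95 [ 0.4247 -0.1138  0.067 ]
```

View pics/w1.png

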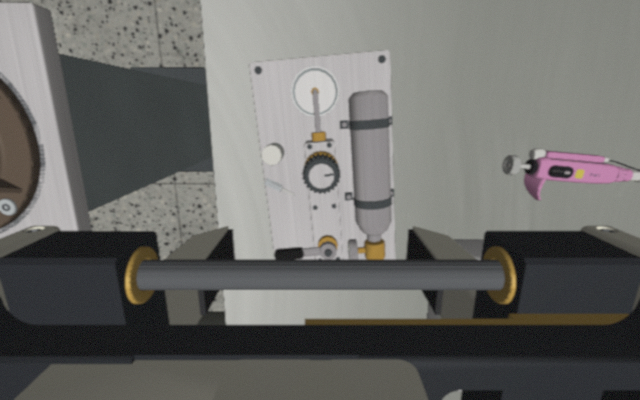

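Run:
```python
from h import *
from cell import optics
cal=optics.get_calibration("wrist")
f=np.load("pics/w1.npz");d=f['d'];s=dict(position=f['pos'],ee_rot=f['rot'])
M,p=pose(cal,s);K=cal['camera_matrix']
v,u=np.mgrid[:400,:640]
c=np.stack([(u-K[0,2])/K[0,0],-(v-K[1,2])/K[1,1],-np.ones(u.shape)],-1)*d[...,None]
W=c@M.T+p
ok=(d>0)&(abs(W[...,0]-.48)<.05)&(abs(W[...,1]+.018)<.05)
for lo,hi in((.09,.11),(.07,.09)):
  q=W[ok&(W[...,2]>lo)&(W[...,2]<hi)];print(lo,len(q),q.mean(0),q.min(0),q.max(0))
m=(ok&(W[...,2]>.095)&(W[...,2]<.106)).astype(np.uint8)
ct,_=cv2.findContours(m,0,2);ct=max(ct,key=len);print(cv2.minEnclosingCircle(ct),cv2.fitEllipse(ct))
e=cv2.minEnclosingCircle(ct)[0];print(at_z(cal,e,.1,s))
ok=(d>0)&(abs(W[...,0]-.45)<.06)&(abs(W[...,1]+.11)<.03)&(W[...,2]>.06)&(W[...,2]<.085)
q=W[ok];print(len(q));print(q[::max(1,len(q)//25)].round(3))
for a in((258,70),(381,59)):print(at_z(cal,a,.008,s))
a=cv2.imread("pics/w1.png")[40:290,220:420];cv2.imwrite("pics/w1c.png",cv2.resize(a,(480,600),interpolation=cv2.INTER_CUBIC))
a=cv2.imread("pics/w1.png")[145:205,285:355];cv2.imwrite("pics/w1k.png",cv2.resize(a,(700,600),interpolation=cv2.INTER_CUBIC))
```

```text
0.09 1077 [ 0.47912393 -0.01724646  0.09817035] [ 0.46098621 -0.03704549  0.09041358] [0.49777855 0.00056449 0.10143526]
0.07 90 [ 0.47865258 -0.00471282  0.08156852] [ 0.46028671 -0.02362422  0.07134432] [0.49739602 0.00066735 0.0895221 ]
((321.2320251464844, 174.4801483154297), 18.95521354675293) ((321.3481140136719, 174.76808166503906), (34.82099151611328, 35.50764083862305), 112.73091125488281)
[ 0.47902546 -0.01687769  0.1       ]
720
[[ 0.487 -0.102  0.064]
 [ 0.486 -0.103  0.07 ]
 [ 0.484 -0.105  0.071]
 [ 0.48  -0.106  0.071]
 [ 0.449 -0.11   0.067]
 [ 0.481 -0.107  0.071]
 [ 0.444 -0.111  0.067]
 [ 0.476 -0.11   0.068]
 [ 0.439 -0.111  0.069]
 [ 0.471 -0.111  0.068]
 [ 0.432 -0.112  0.069]
 [ 0.464 -0.112  0.068]
 [ 0.497 -0.111  0.07 ]
 [ 0.459 -0.112  0.071]
 [ 0.491 -0.111  0.074]
 [ 0.454 -0.112  0.074]
 [ 0.485 -0.112  0.074]
 [ 0.446 -0.114  0.073]
 [ 0.479 -0.116  0.069]
 [ 0.44  -0.115  0.073]
 [ 0.472 -0.118  0.068]
 [ 0.437 -0.117  0.073]
 [ 0.484 -0.118  0.071]
 [ 0.448 -0.118  0.072]
 [ 0.436 -0.119  0.074]
 [ 0.429 -0.121  0.072]]
[0.4051715  0.08796451 0.008     ]
[0.54771387 0.10098034 0.008     ]
```

View pics/w1c.png

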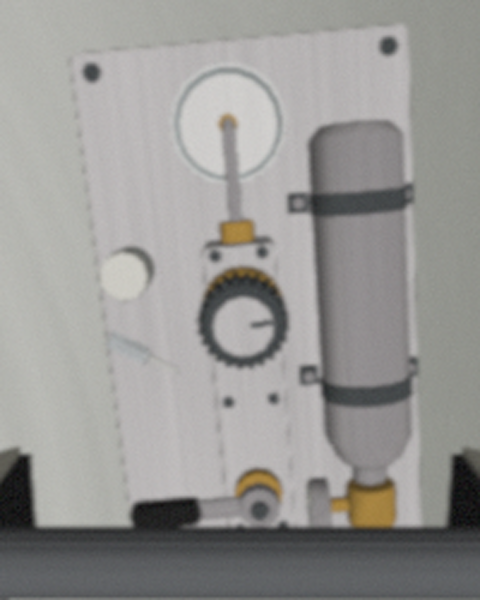

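View pics/w1k.png

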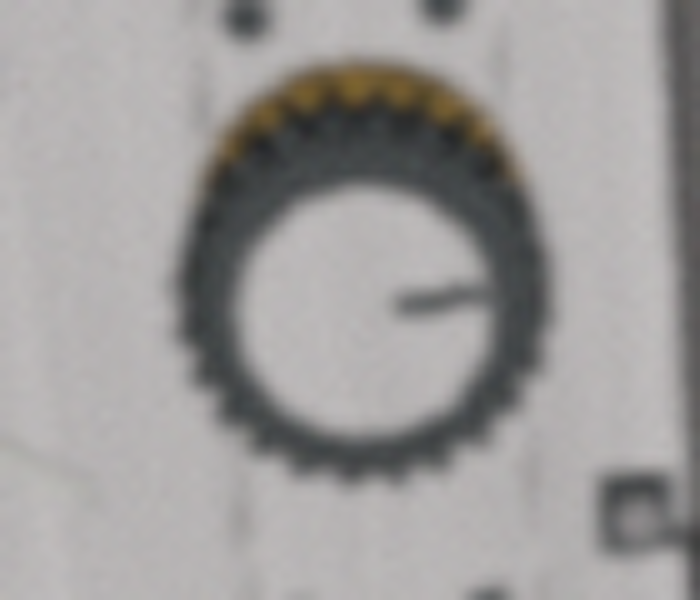

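Run:
```python
from h import *
from cell import optics,arm
s=arm.observe();print(s['position'],s['ee_rot'],s['joints'],s['ft_torque'])
print(rel(s,[.4791,-.0172,.070],down(np.pi/2)))
```

```text
[ 0.47523805 -0.03400701  0.24961601] [ 0.00408953  1.57122962 -0.00527291] [ 0.40543589  0.22105514 -0.5298049   1.85391965  0.12544776  1.09985535
 -0.17686712] [-0.02322402 -0.067528    0.0185618 ]
(array([179.6,  17. ,   3.8]), array([-0.34, -0.03,  0.04]))
```

```bash
cat > fit.py <<'E'
import sys
from h import *
from cell import optics
cal=optics.get_calibration("wrist")
f=np.load(f"pics/{sys.argv[1]}.npz");d=f['d'];s=dict(position=f['pos'],ee_rot=f['rot'])
M,p=pose(cal,s);K=cal['camera_matrix']
v,u=np.mgrid[:400,:640]
c=np.stack([(u-K[0,2])/K[0,0],-(v-K[1,2])/K[1,1],-np.ones(u.shape)],-1)*d[...,None]
W=c@M.T+p
ok=(d>0)&(abs(W[...,0]-.48)<.05)&(abs(W[...,1]+.018)<.05)
m=(ok&(W[...,2]>.095)&(W[...,2]<.106)).astype(np.uint8)
ct,_=cv2.findContours(m,0,2);ct=max(ct,key=len);e=cv2.minEnclosingCircle(ct);print(e,cv2.fitEllipse(ct))
print(at_z(cal,e[0],.1,s),at_z(cal,cv2.fitEllipse(ct)[0],.1,s),W[m>0].mean(0))
E
python3 look.py w2; python3 fit.py w2; python3 -c "
from cell import arm;print(arm.observe()['position'])"
```

```text
2.65 [ 0.405  0.221 -0.53   1.854  0.125  1.1   -0.177] [ 0.47523805 -0.03400701  0.24961601]
knob [331.7 242.5] 0.31 [ 0.4876 -0.1108  0.069 ]
knob_grip [324.5 167.2] 0.55 [ 0.4795 -0.0215  0.085 ]
shutoff_axis [332.8 240.9] 0.9 [ 0.4889 -0.1097  0.067 ]
shutoff_axis [283.6 179.8] 0.27 [ 0.4355 -0.0382  0.067 ]
shutoff_tip [279.3 248.1] 0.83 [ 0.4276 -0.1182  0.067 ]
((324.0714416503906, 165.64285278320312), 19.08235740661621) ((324.1246643066406, 165.71533203125), (35.4412956237793, 35.774166107177734), 131.50108337402344)
[ 0.47888129 -0.01721919  0.1       ] [ 0.47893234 -0.01729015  0.1       ] [ 0.47896059 -0.01765152  0.09849151]
[ 0.47553456 -0.0333153   0.24977628]
```

>>> send_rows([
  [[20,3,1,-0.1,0,0,100],[45,6,1,-0.2,0,0,100],[70,10,2,-0.3,0,0,100],[95,14,3,-0.3,0,0,100],[115,16,3.5,-0.3,0,0,100],[125,16.5,3.5,-0.3,0,0,100],[130,16.5,3.5,-0.3,0,0,100],[130,16.5,3.5,-0.3,0,0,100]],
])

```text
clock: 3.7
position: [0.4793, -0.0163, 0.1197]
ee_rot: [-0.001, 1.571, 0.001]
force: [1.0, -0.6, 0.3]
width: 1.0
```

```bash
cat > st.py <<'E'
from h import *
from cell import arm
import sys
s=arm.observe();Rm=R.from_rotvec(s['ee_rot']).as_matrix()
print(round(s['clock'],2),'pos',np.round(s['position'],4),'yaw_z',round(float(np.degrees(np.arctan2(Rm[1,2],Rm[0,2]))),2),'j',np.round(s['joints'],2),'F',np.round(s['force'],2),'T',np.round(s['ft_torque'],3),'w',round(s['width']*92,2))
E
python3 st.py
python3 - <<'E'
from h import *
from cell import arm
s=arm.observe()
print(rel(s,[.479,-.0173,.070],down(np.pi/2)))
E
```

```text
3.7 pos [ 0.4793 -0.0163  0.1197] yaw_z 0.09 j [ 0.32  0.38 -0.5   2.02  0.25  0.8  -0.33] F [ 1.   -0.58  0.34] T [-0.013 -0.058  0.031] w 91.96
(array([49.7, -1. , -0.2]), array([ 0.09, -0.01,  0.01]))
```

>>> send_rows([
  [[15,-0.5,0,0,0,0,80],[30,-0.8,0,0,0,0,70],[42,-0.8,0,0,0,0,60],[49,-0.8,0,0,0,0,50],[50,-0.8,0,0,0,0,50],[50,-0.8,0,0,0,0,50],[50,-0.8,0,0,0,0,50],[50,-0.8,0,0,0,0,50]],
], grip_force=20)

```text
clock: 4.5
position: [0.4796, -0.0168, 0.0702]
ee_rot: [-0.002, 1.57, 0.001]
force: [-0.6, -0.3, 0.2]
width: 0.502
```

```bash
python3 st.py
```

```text
4.5 pos [ 0.4796 -0.0168  0.0702] yaw_z 0.11 j [ 0.28  0.45 -0.47  2.06  0.31  0.69 -0.38] F [-0.65 -0.32  0.22] T [-0.003 -0.064 -0.009] w 46.17
```

>>> send_rows([
  [[0,-0.4,-0.5,0,0,0,44],[0,-0.4,-0.5,0,0,0,42],[0,-0.4,-0.5,0,0,0,40],[0,-0.4,-0.5,0,0,0,35],[0,-0.4,-0.5,0,0,0,30],[0,-0.4,-0.5,0,0,0,20],[0,-0.4,-0.5,0,0,0,10],[0,-0.4,-0.5,0,0,0,10]],
], grip_force=20)

```text
clock: 5.3
position: [0.4791, -0.0173, 0.0699]
ee_rot: [-0.002, 1.57, 0.001]
force: [1.4, -0.5, 3.7]
width: 0.411
```

```bash
python3 st.py; python3 look.py g1 none; python3 st.py
```

```text
5.3 pos [ 0.4791 -0.0173  0.0699] yaw_z 0.11 j [ 0.28  0.45 -0.47  2.07  0.31  0.69 -0.38] F [ 1.38 -0.54  3.68] T [-0.176 -0.393 -0.04 ] w 37.82
5.3 [ 0.283  0.453 -0.465  2.066  0.314  0.689 -0.384] [ 0.4790724  -0.01726147  0.0698652 ]
5.35 pos [ 0.4791 -0.0173  0.0699] yaw_z 0.1 j [ 0.28  0.45 -0.47  2.07  0.31  0.69 -0.38] F [ 1.71 -1.27  3.46] T [-0.241 -0.419 -0.013] w 37.6
```

View pics/g1.png

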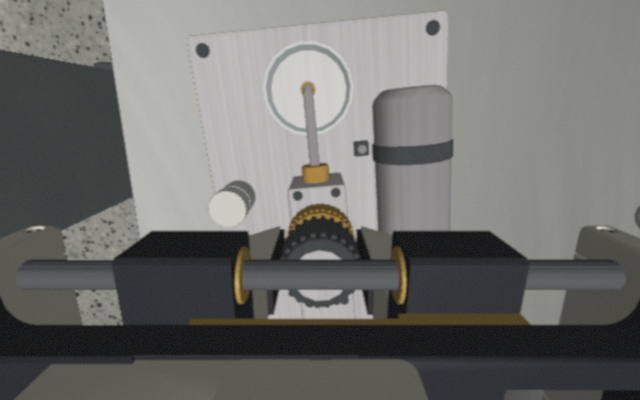

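>>> send_rows([
  [[0,0,0,2.5,0,0,10],[0,0,0,5,0,0,10],[0,0,0,5,0,0,10],[0,0,0,5,0,0,10],[0,0,0,5,0,0,10],[0,0,0,5,0,0,10],[0,0,0,5,0,0,10],[0,0,0,5,0,0,10]],
])

```text
clock: 6.15
position: [0.4791, -0.0172, 0.0699]
ee_rot: [0.067, 1.569, -0.067]
force: [3.5, -1.9, 3.8]
width: 0.406
```

```bash
python3 st.py
```

```text
6.15 pos [ 0.4791 -0.0172  0.0699] yaw_z -4.88 j [ 0.27  0.45 -0.44  2.07  0.3   0.69 -0.46] F [ 3.54 -1.95  3.82] T [-0.35  -0.871 -0.006] w 37.33
```

>>> send_rows([
  [[0,0,0,1.5,0,0,10],[0,0,0,3,0,0,10],[0,0,0,3,0,0,10],[0,0,0,3,0,0,10],[0,0,0,3,0,0,10],[0,0,0,3,0,0,10],[0,0,0,3,0,0,10],[0,0,0,3,0,0,10]],
])

```text
clock: 6.95
position: [0.4792, -0.0173, 0.0699]
ee_rot: [0.109, 1.567, -0.109]
force: [4.0, -1.6, 3.9]
width: 0.411
```

```bash
python3 st.py;python3 look.py g2 none; python3 st.py
```

```text
6.95 pos [ 0.4792 -0.0173  0.0699] yaw_z -7.95 j [ 0.26  0.45 -0.43  2.07  0.29  0.68 -0.5 ] F [ 4.05 -1.62  3.9 ] T [-0.482 -1.078  0.037] w 37.78
6.95 [ 0.255  0.447 -0.428  2.068  0.289  0.683 -0.5  ] [ 0.47918518 -0.01726699  0.06986464]
7.0 pos [ 0.4792 -0.0173  0.0699] yaw_z -7.95 j [ 0.26  0.45 -0.43  2.07  0.29  0.68 -0.5 ] F [ 3.44 -2.57  3.53] T [-0.509 -1.026  0.065] w 37.83
```

View pics/g2.png

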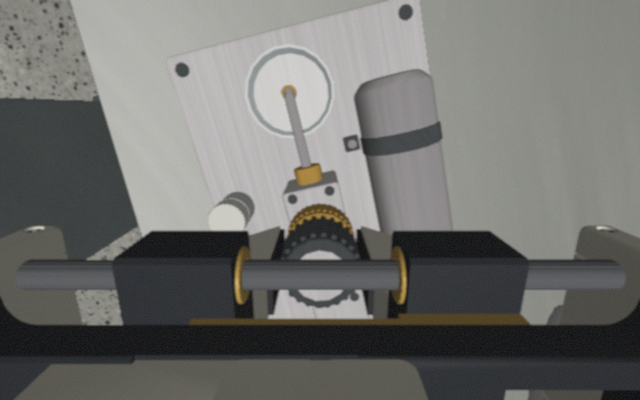

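>>> send_rows([
  [[0,0,0,1.5,0,0,10],[0,0,0,3,0,0,10],[0,0,0,4,0,0,10],[0,0,0,4,0,0,10],[0,0,0,4,0,0,10],[0,0,0,4,0,0,10],[0,0,0,4,0,0,10],[0,0,0,4,0,0,10]],
])

```text
clock: 7.8
position: [0.4792, -0.0173, 0.0699]
ee_rot: [0.164, 1.564, -0.164]
force: [5.3, -2.3, 3.9]
width: 0.409
```

```bash
python3 st.py;python3 look.py g3 none
python3 - <<'E'
import cv2,numpy as np
a=[cv2.resize(cv2.imread(f"pics/g{i}.png")[195:320,265:380],(345,375),interpolation=cv2.INTER_CUBIC) for i in (1,2)]
cv2.imwrite("pics/g12.png",np.hstack(a))
E
```

```text
7.8 pos [ 0.4792 -0.0173  0.0699] yaw_z -11.98 j [ 0.24  0.44 -0.41  2.07  0.28  0.68 -0.56] F [ 5.32 -2.26  3.87] T [-0.561 -1.102  0.135] w 37.64
7.8 [ 0.242  0.444 -0.41   2.069  0.276  0.679 -0.558] [ 0.47921281 -0.01730769  0.06985432]
```

View pics/g12.png

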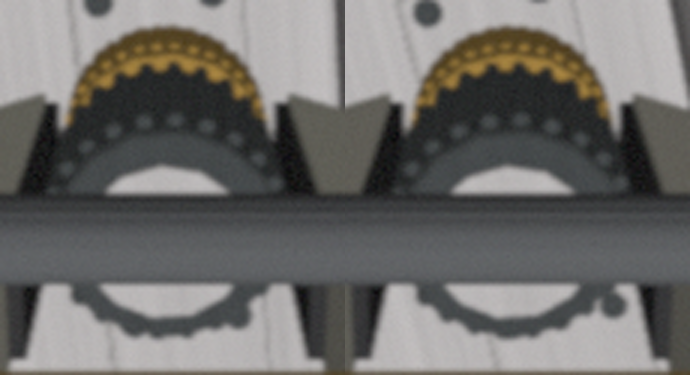

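>>> send_rows([
  [[0,0,0,1.5,0,0,10],[0,0,0,3,0,0,10],[0,0,0,4,0,0,10],[0,0,0,4,0,0,10],[0,0,0,4,0,0,10],[0,0,0,4,0,0,10],[0,0,0,4,0,0,10],[0,0,0,4,0,0,10]],
])

```text
clock: 8.65
position: [0.4793, -0.0173, 0.0699]
ee_rot: [0.219, 1.559, -0.219]
force: [5.2, -2.4, 3.8]
width: 0.406
```

```bash
python3 st.py
```

```text
8.65 pos [ 0.4793 -0.0173  0.0699] yaw_z -16.0 j [ 0.23  0.44 -0.39  2.07  0.26  0.68 -0.62] F [ 5.18 -2.36  3.75] T [-0.463 -1.081 -0.065] w 37.38
```

>>> send_rows([
  [[0,0,0,1.5,0,0,10],[0,0,0,3,0,0,10],[0,0,0,4,0,0,10],[0,0,0,4,0,0,10],[0,0,0,4,0,0,10],[0,0,0,4,0,0,10],[0,0,0,4,0,0,10],[0,0,0,4,0,0,10]],
])

```text
clock: 9.45
position: [0.4794, -0.0173, 0.0699]
ee_rot: [0.274, 1.552, -0.274]
force: [6.0, -2.1, 2.1]
width: 0.409
```

```bash
python3 st.py
```

```text
9.45 pos [ 0.4794 -0.0173  0.0699] yaw_z -20.0 j [ 0.21  0.44 -0.37  2.07  0.25  0.67 -0.67] F [ 6.   -2.09  2.05] T [-0.49  -1.175 -0.085] w 37.65
```

>>> send_rows([
  [[0,0,0,1.5,0,0,10],[0,0,0,3,0,0,10],[0,0,0,4,0,0,10],[0,0,0,4,0,0,10],[0,0,0,4,0,0,10],[0,0,0,4,0,0,10],[0,0,0,4,0,0,10],[0,0,0,4,0,0,10]],
])

```text
clock: 10.25
position: [0.4795, -0.0173, 0.0699]
ee_rot: [0.329, 1.544, -0.328]
force: [5.8, -2.4, 2.3]
width: 0.41
```

```bash
python3 st.py
```

```text
10.25 pos [ 0.4795 -0.0173  0.0699] yaw_z -24.0 j [ 0.2   0.44 -0.35  2.07  0.24  0.67 -0.73] F [ 5.81 -2.43  2.33] T [-0.571 -1.22  -0.002] w 37.74
```

>>> send_rows([
  [[0,0,0,1,0,0,10],[0,0,0,2,0,0,10],[0,0,0,3,0,0,10],[0,0,0,3,0,0,10],[0,0,0,3,0,0,10],[0,0,0,3,0,0,10],[0,0,0,3,0,0,10],[0,0,0,3,0,0,10]],
])

```text
clock: 11.05
position: [0.4795, -0.0174, 0.0699]
ee_rot: [0.37, 1.538, -0.369]
force: [6.2, -3.8, 1.8]
width: 0.41
```

```bash
python3 st.py
```

```text
11.05 pos [ 0.4795 -0.0174  0.0699] yaw_z -26.99 j [ 0.19  0.43 -0.34  2.07  0.23  0.67 -0.77] F [ 6.24 -3.77  1.83] T [-5.910e-01 -1.244e+00  1.000e-03] w 37.75
```

>>> send_rows([
  [[0,0,0,1,0,0,10],[0,0,0,2,0,0,10],[0,0,0,3,0,0,10],[0,0,0,3,0,0,10],[0,0,0,3,0,0,10],[0,0,0,3,0,0,10],[0,0,0,3,0,0,10],[0,0,0,3,0,0,10]],
])

```text
clock: 11.85
position: [0.4796, -0.0174, 0.0699]
ee_rot: [0.41, 1.53, -0.41]
force: [6.0, -2.7, 2.9]
width: 0.408
```

```bash
python3 st.py
```

```text
11.85 pos [ 0.4796 -0.0174  0.0699] yaw_z -29.99 j [ 0.18  0.43 -0.33  2.07  0.22  0.67 -0.82] F [ 6.03 -2.74  2.91] T [-0.578 -1.295  0.089] w 37.58
```

>>> send_rows([
  [[0,0,0,1,0,0,10],[0,0,0,2,0,0,10],[0,0,0,2,0,0,10],[0,0,0,2,0,0,10],[0,0,0,2,0,0,10],[0,0,0,2,0,0,10],[0,0,0,2,0,0,10],[0,0,0,2,0,0,10]],
])

```text
clock: 12.65
position: [0.4796, -0.0174, 0.0699]
ee_rot: [0.438, 1.525, -0.437]
force: [5.8, -2.7, 1.8]
width: 0.408
```

```bash
python3 st.py
```

```text
12.65 pos [ 0.4796 -0.0174  0.0699] yaw_z -31.98 j [ 0.17  0.43 -0.32  2.07  0.21  0.67 -0.85] F [ 5.84 -2.69  1.8 ] T [-0.654 -1.349  0.158] w 37.52
```

>>> send_rows([
  [[0,0,0,1,0,0,10],[0,0,0,2,0,0,10],[0,0,0,2,0,0,10],[0,0,0,2,0,0,10],[0,0,0,2,0,0,10],[0,0,0,2,0,0,10],[0,0,0,2,0,0,10],[0,0,0,2,0,0,10]],
])

```text
clock: 13.45
position: [0.4796, -0.0175, 0.0699]
ee_rot: [0.465, 1.519, -0.464]
force: [6.9, -3.1, 0.3]
width: 0.412
```

```bash
python3 st.py
```

```text
13.45 pos [ 0.4796 -0.0175  0.0699] yaw_z -33.99 j [ 0.16  0.43 -0.31  2.07  0.21  0.66 -0.88] F [ 6.89 -3.14  0.26] T [-0.668 -1.352  0.192] w 37.94
```

>>> send_rows([
  [[0,0,0,1,0,0,10],[0,0,0,2,0,0,10],[0,0,0,2,0,0,10],[0,0,0,2,0,0,10],[0,0,0,2,0,0,10],[0,0,0,2,0,0,10],[0,0,0,2,0,0,10],[0,0,0,2,0,0,10]],
])

```text
clock: 14.25
position: [0.4796, -0.0174, 0.0699]
ee_rot: [0.492, 1.513, -0.492]
force: [5.8, -3.8, 2.0]
width: 0.408
```

```bash
python3 st.py; python3 look.py g4 none; python3 st.py
python3 - <<'E'
import cv2,numpy as np
a=[cv2.resize(cv2.imread(f"pics/g{i}.png")[195:320,265:380],(345,375),interpolation=cv2.INTER_CUBIC) for i in (1,4)]
cv2.imwrite("pics/g14.png",np.hstack(a))
E
```

```text
14.25 pos [ 0.4796 -0.0174  0.0699] yaw_z -36.01 j [ 0.16  0.43 -0.3   2.08  0.2   0.66 -0.9 ] F [ 5.83 -3.82  1.95] T [-0.59  -1.292 -0.091] w 37.5
14.25 [ 0.158  0.429 -0.3    2.075  0.201  0.662 -0.904] [ 0.47963016 -0.01742633  0.06987542]
14.3 pos [ 0.4796 -0.0174  0.0699] yaw_z -36.01 j [ 0.16  0.43 -0.3   2.08  0.2   0.66 -0.9 ] F [ 6.61 -2.52  3.52] T [-0.598 -1.318 -0.011] w 37.72
```

View pics/g14.png

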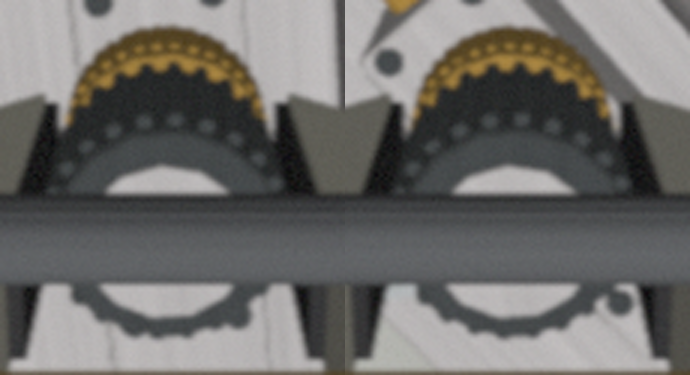

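>>> send_rows([
  [[0,0,0,2,0,0,10],[0,0,0,4,0,0,10],[0,0,0,6,0,0,10],[0,0,0,6,0,0,10],[0,0,0,6,0,0,10],[0,0,0,6,0,0,10],[0,0,0,6,0,0,10],[0,0,0,6,0,0,10]],
])

```text
clock: 15.1
position: [0.4797, -0.0175, 0.0699]
ee_rot: [0.574, 1.492, -0.573]
force: [6.6, -2.5, 1.2]
width: 0.407
```

```bash
python3 st.py
```

```text
15.1 pos [ 0.4797 -0.0175  0.0699] yaw_z -42.02 j [ 0.14  0.43 -0.27  2.08  0.18  0.66 -0.99] F [ 6.57 -2.49  1.17] T [-0.708 -1.434 -0.089] w 37.47
```

>>> send_rows([
  [[0,0,0,2,0,0,10],[0,0,0,4,0,0,10],[0,0,0,4,0,0,10],[0,0,0,4,0,0,10],[0,0,0,4,0,0,10],[0,0,0,4,0,0,10],[0,0,0,4,0,0,10],[0,0,0,4,0,0,10]],
])

```text
clock: 15.9
position: [0.4798, -0.0176, 0.0699]
ee_rot: [0.628, 1.476, -0.627]
force: [6.9, -2.8, 1.4]
width: 0.412
```

```bash
python3 st.py
```

```text
15.9 pos [ 0.4798 -0.0176  0.0699] yaw_z -46.01 j [ 0.12  0.42 -0.25  2.08  0.17  0.66 -1.05] F [ 6.93 -2.82  1.4 ] T [-0.771 -1.449  0.028] w 37.94
```

>>> send_rows([
  [[0,0,0,1,0,0,10],[0,0,0,2,0,0,10],[0,0,0,3,0,0,10],[0,0,0,3,0,0,10],[0,0,0,3,0,0,10],[0,0,0,3,0,0,10],[0,0,0,3,0,0,10],[0,0,0,3,0,0,10]],
])

```text
clock: 16.7
position: [0.4798, -0.0176, 0.0699]
ee_rot: [0.668, 1.464, -0.667]
force: [7.1, -4.2, 1.2]
width: 0.408
```

```bash
python3 st.py
```

```text
16.7 pos [ 0.4798 -0.0176  0.0699] yaw_z -48.98 j [ 0.11  0.42 -0.24  2.08  0.16  0.65 -1.09] F [ 7.14 -4.18  1.23] T [-0.797 -1.497  0.293] w 37.53
```

>>> send_rows([
  [[0,0,0,1,0,0,10],[0,0,0,2,0,0,10],[0,0,0,2,0,0,10],[0,0,0,2,0,0,10],[0,0,0,2,0,0,10],[0,0,0,2,0,0,10],[0,0,0,2,0,0,10],[0,0,0,2,0,0,10]],
])

```text
clock: 17.5
position: [0.4798, -0.0176, 0.0699]
ee_rot: [0.695, 1.455, -0.694]
force: [7.0, -3.3, 1.1]
width: 0.41
```

```bash
python3 st.py
```

```text
17.5 pos [ 0.4798 -0.0176  0.0699] yaw_z -50.96 j [ 0.1   0.42 -0.23  2.08  0.16  0.65 -1.12] F [ 6.95 -3.34  1.14] T [-0.813 -1.517  0.404] w 37.76
```

>>> send_rows([
  [[0,0,0,-4,0,0,10],[0,0,0,-8,0,0,10],[0,0,0,-13,0,0,10],[0,0,0,-18,0,0,10],[0,0,0,-23,0,0,10],[0,0,0,-28,0,0,10],[0,0,0,-33,0,0,10],[0,0,0,-38,0,0,10]],
])

```text
clock: 18.3
position: [0.4793, -0.0173, 0.0699]
ee_rot: [0.176, 1.563, -0.175]
force: [4.1, -1.3, 3.5]
width: 0.409
```

```bash
python3 st.py
```

```text
18.3 pos [ 0.4793 -0.0173  0.0699] yaw_z -12.81 j [ 0.24  0.44 -0.41  2.07  0.27  0.68 -0.57] F [ 4.06 -1.34  3.47] T [-0.347 -1.044 -0.012] w 37.65
```

>>> send_rows([
  [[0,0,0,-5,0,0,10],[0,0,0,-10,0,0,10],[0,0,0,-15,0,0,10],[0,0,0,-20,0,0,10],[0,0,0,-25,0,0,10],[0,0,0,-30,0,0,10],[0,0,0,-35,0,0,10],[0,0,0,-40,0,0,10]],
])

```text
clock: 19.1
position: [0.4785, -0.0174, 0.0699]
ee_rot: [-0.373, 1.539, 0.372]
force: [2.2, -2.0, 6.0]
width: 0.408
```

```bash
python3 st.py
```

```text
19.1 pos [ 0.4785 -0.0174  0.0699] yaw_z 27.2 j [ 0.37  0.48 -0.59  2.06  0.4   0.72  0.01] F [ 2.15 -1.95  5.96] T [-0.374 -0.487  0.043] w 37.51
```

>>> send_rows([
  [[0,0,0,-4,0,0,10],[0,0,0,-8,0,0,10],[0,0,0,-10,0,0,10],[0,0,0,-10,0,0,10],[0,0,0,-10,0,0,10],[0,0,0,-10,0,0,10],[0,0,0,-10,0,0,10],[0,0,0,-10,0,0,10]],
])

```text
clock: 19.9
position: [0.4784, -0.0174, 0.0698]
ee_rot: [-0.506, 1.512, 0.505]
force: [2.2, -2.5, 8.0]
width: 0.406
```

```bash
python3 st.py; python3 look.py g5 none; python3 st.py;  python3 - <<'E'
import cv2,numpy as np
a=[cv2.resize(cv2.imread(f"pics/g{i}.png")[195:320,265:380],(345,375),interpolation=cv2.INTER_CUBIC) for i in (1,5)]
cv2.imwrite("pics/g15.png",np.hstack(a))
E
```

```text
19.9 pos [ 0.4784 -0.0174  0.0698] yaw_z 37.01 j [ 0.41  0.49 -0.63  2.06  0.43  0.73  0.15] F [ 2.24 -2.47  8.03] T [-0.512 -0.556 -0.047] w 37.38
19.9 [ 0.407  0.489 -0.632  2.056  0.431  0.728  0.147] [ 0.47841484 -0.01744131  0.06983163]
19.95 pos [ 0.4784 -0.0174  0.0698] yaw_z 37.02 j [ 0.41  0.49 -0.63  2.06  0.43  0.73  0.15] F [ 2.41 -1.87  7.96] T [-0.55  -0.58  -0.053] w 37.53
```

View pics/g15.png

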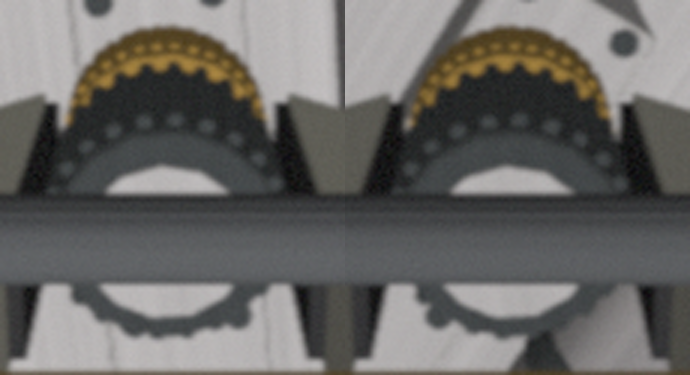

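>>> send_rows([
  [[0,0,0,-1,0,0,10],[0,0,0,-2,0,0,10],[0,0,0,-2,0,0,10],[0,0,0,-2,0,0,43],[0,0,0,-2,0,0,46],[0,0,0,-2,0,0,55],[0,0,0,-2,0,0,70],[0,0,0,-2,0,0,80]],
])

```text
clock: 20.75
position: [0.4784, -0.0171, 0.0695]
ee_rot: [-0.534, 1.505, 0.534]
force: [0.2, 0.4, 0.4]
width: 0.67
```

```bash
python3 st.py
```

```text
20.75 pos [ 0.4784 -0.0171  0.0695] yaw_z 39.11 j [ 0.41  0.49 -0.64  2.06  0.44  0.73  0.18] F [0.22 0.38 0.37] T [ 0.085 -0.182  0.01 ] w 61.63
```

>>> send_rows([
  [[-15,0,0,0,0,0,80],[-45,0,0,0,0,0,80],[-75,0,0,0,0,0,100],[-105,0,0,0,0,0,100],[-130,0,0,0,0,0,100],[-140,0,0,0,0,0,100],[-140,0,0,0,0,0,100],[-140,0,0,0,0,0,100]],
])

```text
clock: 21.55
position: [0.4782, -0.0175, 0.2087]
ee_rot: [-0.534, 1.505, 0.534]
force: [-0.4, -0.4, -0.4]
width: 0.999
```

```bash
python3 look.py w3; python3 fit.py w3;  python3 - <<'E'
import cv2
a=cv2.imread("pics/w3.png")[130:230,260:400];cv2.imwrite("pics/w3k.png",cv2.resize(a,(800,571),interpolation=cv2.INTER_CUBIC))
E
```

```text
21.55 [ 0.533  0.31  -0.752  1.897  0.245  1.03   0.359] [ 0.47816351 -0.01747553  0.20869859]
knob [318.1 184.8] 0.8 [ 0.4761 -0.0185  0.069 ]
knob_grip [322.  192.8] 0.61 [ 0.4812 -0.019   0.085 ]
shutoff_axis [268.1 256.7] 0.95 [ 0.4841 -0.1091  0.067 ]
((320.5, 193.0), 21.708393096923828) ((320.631103515625, 193.16893005371094), (39.23713302612305, 40.4861946105957), 93.18724822998047)
[ 0.4777723  -0.01694311  0.1       ] [ 0.47795336 -0.0169884   0.1       ] [ 0.478331   -0.01729923  0.09852231]
```

View pics/w3.png

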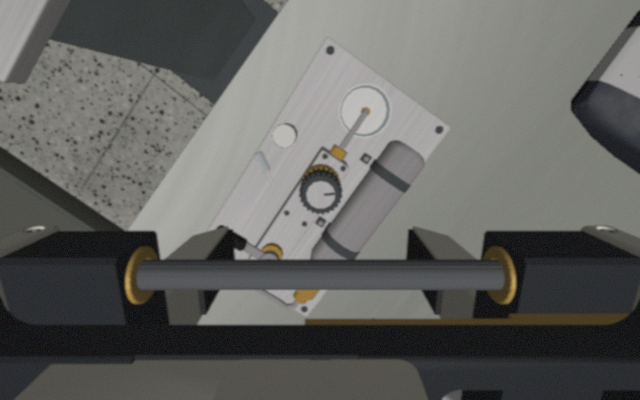

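View pics/w3k.png

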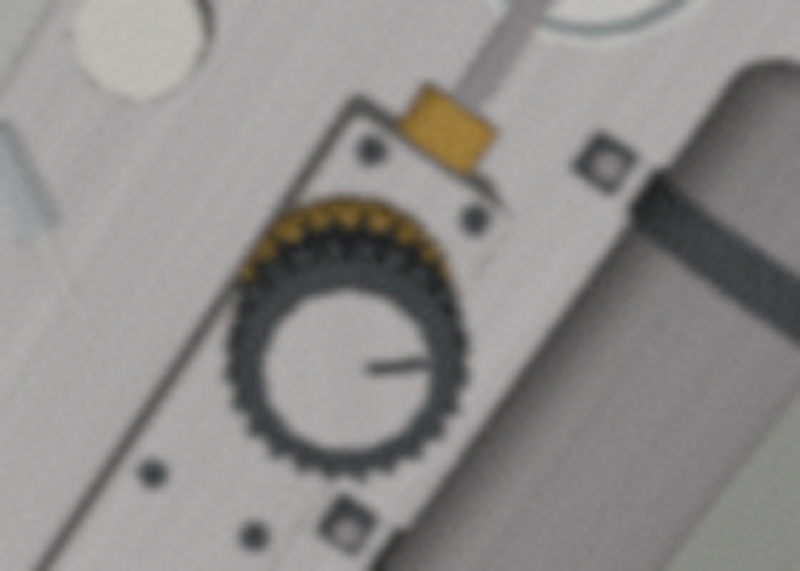

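Run:
```python
from h import *
from cell import optics
cal=optics.get_calibration("wrist")
for n,e in(("w2",(324.1,165.7)),("w3",(320.5,193.0))):
    f=np.load(f"pics/{n}.npz");s=dict(position=f['pos'],ee_rot=f['rot']);g=f['im'].mean(2)
    P=[];w=[]
    c=at_z(cal,e,.1,s)
    for v in range(int(e[1])-16,int(e[1])+17):
        for u in range(int(e[0])-16,int(e[0])+17):
            q=at_z(cal,(u,v),.1,s)-c
            if .003<np.hypot(q[0],q[1])<.0115 and g[v,u]<150: P.append(q[:2]);w.append(170-g[v,u])
    P=np.array(P);w=np.array(w);m=np.average(P,axis=0,weights=w)
    C=np.cov(P.T,aweights=w);ev=np.linalg.eigh(C)[1][:,1]
    print(n,len(P),m,np.degrees(np.arctan2(m[1],m[0])),np.degrees(np.arctan2(ev[1],ev[0])))
s=None
from cell import arm
s=arm.observe();print(s['position'])
# lever grasp poses
kn=np.array([.4787,-.0172]);yaw=np.radians(5.2)
Rz=lambda a:np.array([[np.cos(a),-np.sin(a)],[np.sin(a),np.cos(a)]])
ax=kn+Rz(yaw)@[0,-.094];print("axis",ax)
for y in (0,180): print(y,rel(s,[*(ax+.045*np.array([-np.cos(yaw),-np.sin(yaw)])),.15],down(yaw+np.radians(y))))
```

```text
w2 42 [0.00582042 0.00306198] 27.74779026272702 137.05845603889153
w3 75 [0.00054974 0.00584687] 84.62866830996987 175.2732783137821
[ 0.47826876 -0.0171914   0.20881711]
axis [ 0.48721946 -0.11081313]
0 (array([ 58.9, -53.2, -89.4]), array([ 1.2392e+02, -1.1000e-01,  3.0000e-02]))
180 (array([ 58.9, -53.2, -89.4]), array([-5.608e+01, -2.000e-02, -1.000e-01]))
```

Run:
```python
from h import *
from cell import optics
cal=optics.get_calibration("wrist")
for n,a,b in(("w1",(325,175.5),(333.5,174.3)),("w3",(325.1,194.6),(335.25,193.35))):
    f=np.load(f"pics/{n}.npz");s=dict(position=f['pos'],ee_rot=f['rot'])
    d=at_z(cal,b,.1,s)-at_z(cal,a,.1,s);print(n,np.degrees(np.arctan2(d[1],d[0])),np.hypot(d[0],d[1]))
```

```text
w1 8.58103125042975 0.008352251594367185
w3 46.33816015730734 0.008739801079826696
```

Run:
```python
from h import *
from cell import optics
for n in("top","side"):
    cal=optics.get_calibration(n)
    d=np.load(f"pics/{n}0.npz")['d']
    M,p=pose(cal);K=cal['camera_matrix'];v,u=np.mgrid[:400,:640]
    W=(np.stack([(u-K[0,2])/K[0,0],-(v-K[1,2])/K[1,1],-np.ones(u.shape)],-1)*d[...,None])@M.T+p
    q=W[(d>0)]
    print(n)
    for y in np.arange(-.20,-.05,.01):
        print(round(y,2),[ (lambda k: int(1000*k[:,2].max()) if len(k) else -1)(q[(abs(q[:,1]-y)<.005)&(abs(q[:,0]-x)<.005)]) for x in np.arange(.42,.57,.01)])
```

```text
top
-0.2 [2, 7, 4, 6, 2, 3, 4, 3, 4, 6, 8, 9, 4, 3, 2]
-0.19 [10, 7, 11, 12, 9, 4, 7, 4, 5, 2, 9, 2, 1, 3, 2]
-0.18 [13, 12, 14, 13, 15, 10, 11, 14, 12, 9, 9, 8, 5, 10, 6]
-0.17 [13, 10, 17, 10, 9, 14, 12, 31, 36, 42, 31, 37, 32, 14, 13]
-0.16 [14, 11, 9, 12, 14, 12, 12, 36, 13, 11, 12, 34, 40, 37, 11]
-0.15 [13, 14, 17, 17, 11, 16, 34, 40, 16, 11, 11, 14, 14, 38, 11]
-0.14 [9, 13, 12, 11, 13, 48, 54, 43, 48, 42, 46, 13, 48, 50, 16]
-0.13 [12, 11, 11, 14, 16, 52, 52, 52, 54, 53, 53, 43, 54, 54, 44]
-0.12 [12, 77, 76, 80, 77, 67, 66, 75, 53, 52, 56, 49, 54, 49, 45]
-0.11 [10, 75, 73, 74, 74, 75, 78, 81, 75, 48, 46, 49, 53, 55, 43]
-0.1 [13, 15, 14, 13, 12, 55, 71, 71, 51, 9, 13, 51, 55, 52, 38]
-0.09 [13, 12, 12, 14, 14, 54, 54, 51, 45, 10, 41, 62, 62, 59, 47]
-0.08 [16, 11, 12, 11, 12, 51, 53, 50, 51, 11, 57, 59, 64, 60, 53]
-0.07 [16, 12, 15, 11, 48, 52, 53, 49, 53, 16, 53, 59, 66, 61, 53]
-0.06 [13, 13, 17, 13, 19, 54, 52, 50, 46, 18, 58, 63, 64, 61, 55]
-0.05 [20, 18, 12, 17, 40, 55, 51, 49, 53, 14, 51, 62, 64, 58, 55]
side
-0.2 [0, 0, -1, -1, -1, 1, 1, 1, -1, -1, -1, -1, -4, -1, 
[... 235 characters left out ...]
, 36, -1]
-0.15 [8, 10, 9, 8, 10, 10, -1, -1, -1, 6, 9, 5, 8, 38, -1]
-0.14 [5, 8, 7, 6, 8, 7, -1, -1, -1, 6, 7, 7, 43, 43, 41]
-0.13 [5, 8, 67, 8, 9, 47, 47, -1, 44, 46, 51, 39, 48, 50, 45]
-0.12 [7, 73, 72, 73, 70, 68, 71, 71, 68, 46, 50, 39, 49, 49, 47]
-0.11 [8, 74, 73, 74, 71, 71, 71, 76, 71, 36, 48, 41, 49, 47, 42]
-0.1 [7, 9, 9, 8, 73, 70, 72, 73, 68, -1, 9, 10, 50, -1, 46]
-0.09 [9, 8, 9, 7, 9, 48, 51, 47, 48, -1, 42, 52, 55, 55, -1]
-0.08 [9, 10, 8, 9, 8, 46, 47, -1, -1, 6, 42, 54, 59, 57, 54]
-0.07 [10, 8, 11, 9, 10, 47, -1, -1, -1, 10, 44, 58, 59, 58, 52]
-0.06 [7, 8, 13, 9, 10, 44, -1, -1, -1, 15, 50, 59, 60, 58, 52]
-0.05 [16, 17, 8, 10, 8, 45, -1, -1, -1, 9, 48, 58, 62, 58, 51]
```

>>> send_rows([
  [[0,-7,-11,8,0,0,80],[0,-13,-22,16,0,0,60],[0,-20,-33,24,0,0,50],[0,-26,-45,32,0,0,50],[0,-33,-56,40,0,0,50],[0,-40,-67,48,0,0,50],[0,-47,-78,56,0,0,50],[0,-53,-89,64,0,0,50]],
])

```text
clock: 22.6
position: [0.4428, -0.115, 0.2093]
ee_rot: [0.345, 1.544, -0.345]
force: [0.8, -0.5, -0.6]
width: 0.502
```

```bash
cat > lev.py <<'E'
from h import *
from cell import arm
import sys
r,th,z=map(float,sys.argv[1:4])
s=arm.observe();yaw=np.radians(5.2+th)
ax=np.array([.4872,-.1108])
print(rel(s,[*(ax+r*np.array([-np.cos(yaw),-np.sin(yaw)])),z],down(yaw)))
E
python3 st.py; python3 lev.py .045 3 .15
```

```text
22.6 pos [ 0.4428 -0.115   0.2093] yaw_z -25.22 j [ 0.56  0.23 -0.5   1.95  0.13  0.99 -0.44] F [ 0.78 -0.46 -0.6 ] T [-0.026 -0.05  -0.051] w 46.17
(array([59.3, -2.1,  0.9]), array([ 5.658e+01, -3.000e-02,  3.000e-02]))
```

>>> send_rows([
  [[7,0,0,8,0,0,50],[14,0,0,16,0,0,50],[22,-1,0,24,0,0,50],[30,-1,0,32,0,0,50],[38,-1,0,40,0,0,50],[46,-2,1,48,0,0,50],[54,-2,1,55,0,0,50],[59,-2,1,57,0,0,50]],
])

```text
clock: 23.4
position: [0.4428, -0.1165, 0.1497]
ee_rot: [1.107, 1.272, -1.108]
force: [-0.1, -1.2, -0.0]
width: 0.5
```

```bash
python3 look.py w4 none; python3 st.py; python3 lev.py .045 2.6 .10
```

```text
23.4 [ 0.402  0.28  -0.317  2.042  0.116  0.838 -1.414] [ 0.44275059 -0.11654397  0.14970923]
23.45 pos [ 0.4424 -0.1165  0.1492] yaw_z -82.11 j [ 0.4   0.28 -0.32  2.04  0.12  0.84 -1.41] F [ 0.   -0.22 -0.96] T [-0.01   0.061  0.022] w 45.89
(array([49.2,  0.2,  0.5]), array([ 0.09, -0.04,  0.12]))
```

View pics/w4.png

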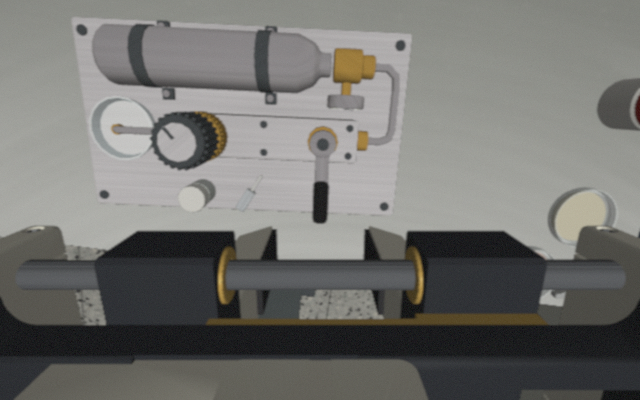

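>>> send_rows([
  [[15,0,0,0,0,0,50],[35,0,0.3,0,0,0,50],[55,0,0.5,0,0,0,50],[75,0,0.5,0,0,0,45],[86,0,0.5,0,0,0,40],[91,0,0.5,0,0,0,35],[91,0,0.5,0,0,0,30],[91,0,0.5,0,0,0,25]],
], grip_force=10)

```text
clock: 24.25
position: [0.4437, -0.1172, 0.0603]
ee_rot: [1.104, 1.272, -1.104]
force: [0.1, -0.3, 0.3]
width: 0.268
```

```bash
python3 st.py; python3 look.py w5 none
```

```text
24.25 pos [ 0.4437 -0.1172  0.0603] yaw_z -81.88 j [ 0.36  0.42 -0.28  2.13  0.2   0.61 -1.49] F [ 0.1  -0.31  0.34] T [-0.005  0.002  0.017] w 24.64
24.25 [ 0.363  0.418 -0.281  2.132  0.197  0.615 -1.486] [ 0.44371154 -0.11723139  0.06027088]
```

View pics/w5.png

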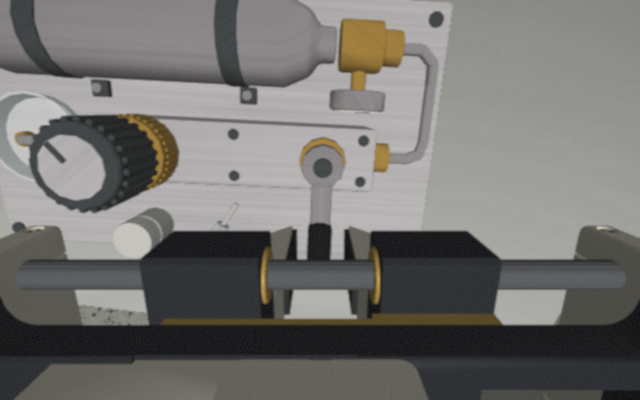

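>>> send_rows([
  [[1,0,0,0,0,0,20],[1.5,0,0,0,0,0,16],[1.5,0,0,0,0,0,13],[1.5,0,0,0,0,0,10],[1.5,0,0,0,0,0,8],[1.5,0,0,0,0,0,5],[1.5,0,0,0,0,0,5],[1.5,0,0,0,0,0,5]],
], grip_force=10)

```text
clock: 25.1
position: [0.4434, -0.1173, 0.0583]
ee_rot: [1.104, 1.272, -1.104]
force: [-0.8, 0.2, 4.2]
width: 0.13
```

```bash
python3 st.py
python3 - <<'E'
import numpy as np
# arc in tool frame: tool y points to the axis; rotate world +th (tool -x turn). 
r=44
for th in (6,12,18,24,30,36,42,48): 
    t=np.radians(th); # start at -r along y; axis at origin; z tool = -? world ccw = -rot about tool x
    p=np.array([-r,0]); c,s=np.cos(-t),np.sin(-t)
    q=np.array([c*p[0]-s*p[1],s*p[0]+c*p[1]])-p; print(th,q.round(1))
E
```

```text
25.1 pos [ 0.4434 -0.1173  0.0583] yaw_z -81.9 j [ 0.36  0.42 -0.28  2.13  0.2   0.61 -1.49] F [-0.8   0.24  4.17] T [-0.013  0.153 -0.072] w 11.96
6 [0.2 4.6]
12 [1.  9.1]
18 [ 2.2 13.6]
24 [ 3.8 17.9]
30 [ 5.9 22. ]
36 [ 8.4 25.9]
42 [11.3 29.4]
48 [14.6 32.7]
```

>>> send_rows([
  [[0,0.1,3.8,-5,0,0,5],[0,0.7,7.6,-10,0,0,5],[0,1.5,11.4,-15,0,0,5],[0,2.7,15.0,-20,0,0,5],[0,4.1,18.6,-25,0,0,5],[0,5.9,22.0,-30,0,0,5],[0,8.0,25.2,-35,0,0,5],[0,10.3,28.3,-40,0,0,5]],
])

```text
clock: 25.9
position: [0.4571, -0.1446, 0.0583]
ee_rot: [0.569, 1.495, -0.57]
force: [-1.4, -1.6, 6.3]
width: 0.134
```

```bash
python3 st.py; python3 -c "
from cell import arm;import numpy as np
p=np.array(arm.observe()['position'][:2])-[.4872,-.1108];print(np.hypot(*p),np.degrees(np.arctan2(-p[1],-p[0]))-5.2)"
```

```text
25.9 pos [ 0.4571 -0.1446  0.0583] yaw_z -41.73 j [ 0.55  0.47 -0.46  2.07  0.33  0.67 -0.86] F [-1.43 -1.59  6.3 ] T [-0.368  0.376 -0.096] w 12.32
0.0452021413544356 43.1012603544168
```

Forces small; continue the arc another 40°.

>>> send_rows([
  [[0,0.1,3.8,-5,0,0,5],[0,0.7,7.6,-10,0,0,5],[0,1.5,11.4,-15,0,0,5],[0,2.7,15.0,-20,0,0,5],[0,4.1,18.6,-25,0,0,5],[0,5.9,22.0,-30,0,0,5],[0,8.0,25.2,-35,0,0,5],[0,10.3,28.3,-40,0,0,5]],
])

```text
clock: 26.7
position: [0.4854, -0.1566, 0.0584]
ee_rot: [0.023, 1.571, -0.026]
force: [-1.8, -3.7, 4.6]
width: 0.127
```

```bash
python3 st.py; python3 -c "
from cell import arm;import numpy as np
p=np.array(arm.observe()['position'][:2])-[.4872,-.1108];print(np.hypot(*p),np.degrees(np.arctan2(-p[1],-p[0]))-5.2)"
```

```text
26.7 pos [ 0.4854 -0.1566  0.0584] yaw_z -1.76 j [ 0.67  0.55 -0.63  1.99  0.47  0.75 -0.28] F [-1.8  -3.71  4.62] T [-0.836  0.179 -0.087] w 11.69
0.04581519974020488 82.5651780722812
```

>>> send_rows([
  [[0,0,1.2,-1.5,0,0,5],[0,0.1,2.3,-3,0,0,5],[0,0.1,3.4,-4.5,0,0,5],[0,0.2,4.6,-6,0,0,5],[0,0.3,5.4,-7,0,0,5],[0,0.3,5.4,-7,0,0,5],[0,0.3,5.4,-7,0,0,5],[0,0.3,5.4,-7,0,0,5]],
])

```text
clock: 27.5
position: [0.4912, -0.1564, 0.0584]
ee_rot: [-0.071, 1.569, 0.068]
force: [1.1, -5.6, 4.3]
width: 0.128
```

```bash
python3 st.py; python3 -c "
from cell import arm;import numpy as np
p=np.array(arm.observe()['position'][:2])-[.4872,-.1108];print(np.hypot(*p),np.degrees(np.arctan2(-p[1],-p[0]))-5.2)"
```

```text
27.5 pos [ 0.4912 -0.1564  0.0584] yaw_z 5.06 j [ 0.69  0.56 -0.66  1.98  0.5   0.76 -0.18] F [ 1.06 -5.58  4.3 ] T [-1.22  -0.14  -0.054] w 11.74
0.04574657950158991 89.7985452462847
```

>>> send_rows([
  [[0,0,0.5,-0.5,0,0,5],[0,0,1,-1,0,0,5],[0,0,1.5,-1.5,0,0,5],[0,0,1.5,-1.5,0,0,5],[0,0,1.5,-1.5,0,0,5],[0,0,1.5,-1.5,0,0,5],[0,0,1.5,-1.5,0,0,5],[0,0,1.5,-1.5,0,0,5]],
])

```text
clock: 28.3
position: [0.4918, -0.1563, 0.0583]
ee_rot: [-0.091, 1.57, 0.088]
force: [-2.7, -5.4, 6.6]
width: 0.134
```

```bash
python3 st.py
```

```text
28.3 pos [ 0.4918 -0.1563  0.0583] yaw_z 6.54 j [ 0.69  0.57 -0.67  1.98  0.5   0.77 -0.16] F [-2.74 -5.36  6.6 ] T [-1.209  0.449 -0.18 ] w 12.29
```

>>> send_rows([
  [[0,0,0.5,0,0,0,5],[0,0,1,0,0,0,5],[0,0,1.5,0,0,0,5],[0,0,1.5,0,0,0,5],[0,0,1.5,0,0,0,5],[0,0,1.5,0,0,0,5],[0,0,1.5,0,0,0,5],[0,0,1.5,0,0,0,5]],
])

```text
clock: 29.1
position: [0.4919, -0.1563, 0.0581]
ee_rot: [-0.091, 1.573, 0.088]
force: [-7.4, -5.0, 12.2]
width: 0.131
```

```bash
python3 st.py
```

```text
29.1 pos [ 0.4919 -0.1563  0.0581] yaw_z 6.54 j [ 0.69  0.57 -0.67  1.97  0.5   0.77 -0.16] F [-7.36 -5.03 12.19] T [-1.222  1.427 -0.136] w 12.01
```

>>> send_rows([
  [[0,0,0,0,0,0,16],[0,0,0,0,0,0,20],[0,0,0,0,0,0,25],[0,0,0,0,0,0,30],[0,0,0,0,0,0,35],[0,0,0,0,0,0,35],[-10,0,0,0,0,0,35],[-30,0,0,0,0,0,35]],
])

```text
clock: 29.9
position: [0.4929, -0.1543, 0.088]
ee_rot: [-0.09, 1.571, 0.092]
force: [-0.1, -0.2, 0.1]
width: 0.35
```

>>> send_rows([
  [[-20,0,0,0,0,0,35],[-50,-10,0,0,0,0,50],[-80,-25,0,0,0,0,50],[-100,-45,0,0,0,0,50],[-110,-65,0,0,0,0,50],[-115,-80,0,0,0,0,50],[-115,-85,0,0,0,0,50],[-115,-85,0,0,0,0,50]],
])

```text
clock: 30.7
position: [0.5032, -0.2393, 0.2026]
ee_rot: [-0.089, 1.57, 0.09]
force: [0.4, -0.1, 0.5]
width: 0.501
```

```bash
python3 st.py; python3 look.py w6; python3 -c "
import cv2
from cell import optics
im,d=optics.get_image('top');cv2.imwrite('pics/top1c.png',cv2.resize(im[120:270,230:430,::-1],(800,600),interpolation=cv2.INTER_CUBIC))"
```

```text
30.7 pos [ 0.5032 -0.2393  0.2026] yaw_z 6.55 j [ 0.89  0.45 -0.75  1.73  0.34  1.1   0.14] F [ 0.38 -0.08  0.51] T [ 0.013 -0.12   0.043] w 46.13
30.7 [ 0.89   0.455 -0.753  1.727  0.344  1.098  0.142] [ 0.50316266 -0.23925939  0.20263424]
shutoff_tip [319.6 111.3] 0.87 [ 0.4947 -0.1719  0.067 ]
```

View pics/w6.png

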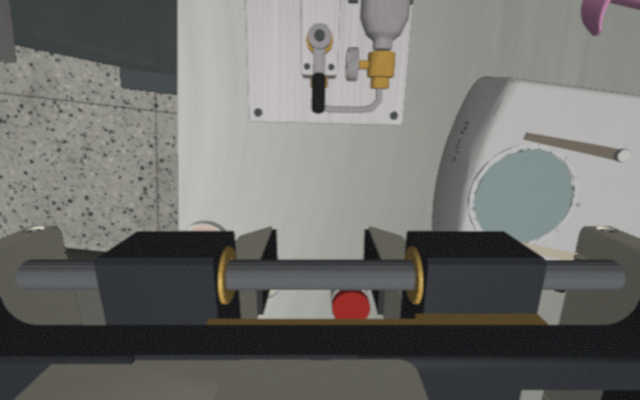

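View pics/top1c.png

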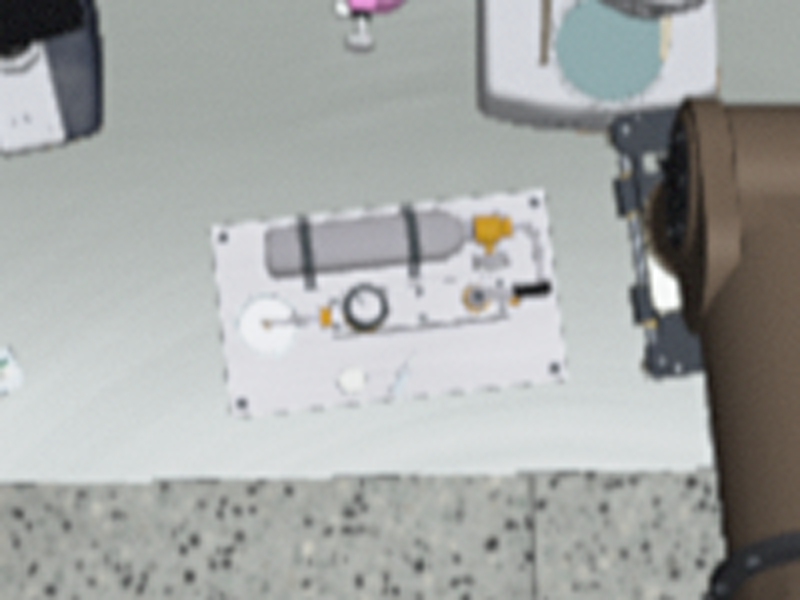

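```bash
python3 -c "
from cell import arm;print(arm.sign_off())"
```

```text
the job is handed in; nothing more can be done
None
```

The gas trickle is set: the knob is four clicks open from its stop, and the shut-off lever is fully open. I handed it in at about 31 s.

- **Knob to the stop:** With the lever still shut, I turned it clockwise through two clicks (peaks of 0.14 to 0.19 N m). At the third position, about 40° from where it started, the torque kept rising and did not fall off, so it started two clicks open. The torque read 0.29 and then 0.40 N m. I sent that last 2° step before checking the previous reading, so it went past the 0.2 to 0.3 N m that tells the stop from a click. The readings scatter by a few hundredths of a N m, so 0.40 is close to the 0.45 limit but under it.
- **Four clicks back:** I turned it back 80° from the stop and let go.
    - **In the grip:** The fluting sat the same way in the fingers before and after, so it did not slip.
    - **Index line:** It moved from about 9° to 46° in the world frame. That is a net 38°, against the 40° expected for two clicks closed and four back, and within what the picture can resolve.
- **Lever:** I gripped it and swung it until it stopped moving and the side force rose to about 7 N. After I let go, the wrist picture put it at about 92° and the top picture showed it in line with the block.
- **Bystanders:** The white vial, the screwdriver and the stand show no shift in the final top picture. I did not check the two markers, and the arm hid part of the right side in that last picture. The wrist and top pictures show the gripper clear of everything, about 0.2 m above the table.

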